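# Switch on the microscope ring light and click its brightness up to the fifth dot

## Task

Switch on the microscope's ring-light controller by flicking its toggle lever over towards the back of the case with a fingertip while the brightness is still low; then push the side of the brightness selector's wing with a fingertip and turn it clockwise, click by click, until the pointer rests in the click at the fifth of its six dots (the last but one), never going on to the sixth. Only push the two controls, do not pinch them between the fingers, and leave the dish, the oil bottle and the slide box where they are.

Things in the scene. Friction and masses are not known exactly. Their poses are not given: they have to be found in the camera images.
- controller: Ring-light controller: a fixed white desk case, 170 mm deep (x) by 200 mm wide (y), 58 mm high at its front edge and 93 mm at the back, with a grey control panel as its flat sloping top. Origin at the centre of the underside, on the table. x points to the back of the case (away from the robot, within 0.4 rad), y to the left as seen from the front, z up.
- panel: The sloping control panel, fixed to the case. Origin at its centre, 75.5 mm above the table. x runs up the slope to the back (0.203 rad, 11.6 degrees, above level), y to the left, z square to the panel, upward. In this frame the selector's axis is at (0, -40) mm and the toggle's pivot at (0, +62) mm, 4 mm above the panel; a 7 mm high pilot lens stands at (50, 62).
- selector_axis (a point): On the axis of the brightness selector, 17 mm above the panel. Black knob: round skirt 52 mm across, top 7 mm above the panel; on it an upright wing 13 mm wide, 7 to 27 mm above the panel, reaching 24 mm behind the axis and 30 mm ahead, where it tapers (from 12 mm out) to a 5 mm wide pointer with a white line on top. Turns with the knob: x along the wing to the pointer, z square off the panel.
- fifth_dot (a point): Centre of the fifth of the six white dots on the panel around the selector: the target for the pointer. The dots lie 41 mm from the selector's axis, 30 degrees apart, and grow in size clockwise (4.4 to 9.4 mm across): the first is 75 degrees left (anticlockwise from above) of the up-slope direction, the fifth 45 and the sixth 75 degrees right of it.
- selector (a joint): Selector angle, rad, growing clockwise seen from above: 0 = first (smallest) dot, 0.524 per dot, 2.094 = fifth dot, 2.618 = sixth (end stop). Sprung clicks hold it at each dot: up to 0.12 N m (6 N on the wing 20 mm off the axis) turns it to half-way (0.26 rad), and past that it springs by itself into the next. It starts at rest at the first, second or third dot.
- toggle_tip (a point): On the axis of the toggle switch's steel bat lever, 26 mm from its pivot and 4 mm short of its top. The lever is 30 mm long from the pivot, 10 mm thick near its top and 6 mm at its foot. This frame moves with the lever: z along the lever to its top, y to the left of the case.
- toggle (a joint): Toggle angle, rad. 0 = off, the lever leaning 0.42 rad from the panel's normal towards the front of the case (towards the robot); 0.84 = on, leaning 0.42 rad towards the back. Over-centre spring: about 3 to 4 N near the top moves it; past the middle (0.42) it snaps over by itself and stays.
- dish: Closed clear Petri dish, 91 mm across and 16 mm high, loose on the table to the left of the controller. Origin at the centre of its underside. To be left alone.
- oil_bottle: Small amber immersion-oil bottle with a black cap, 28 mm across and 62 mm high, loose on the table in front of the controller. Origin at the centre of its underside. To be left alone.
- slide_box: Grey box of microscope slides, 80 x 38 x 30 mm, loose on the table to the right of the controller. Origin at the centre of its underside. To be left alone.

How it is judged:
By the outcome, as a careful person would: the job done as asked, in the order asked, and still so for the second after the job is handed in, with the robot touching nothing.
It also fails if it takes over 48 s, if anything falls off the work surface, if the arm or the gripper's body presses on something with over 40 N, if the wrist force passes 120 N, or if a joint passes its speed limit or range.

## Robot

A 6-joint arm with a two-finger parallel gripper is mounted at the origin on the work surface. World frame = base frame: x ahead of the robot, y to its left, z up, the work surface at z = 0. Lengths are in mm, angles in rad, forces in N, time in s.
With the tool pointing down it reaches from about 275 to 825 mm from the base axis. Payload 4.9 kg.
Tool frame: the origin (TCP) lies at the very end of the fingers, on their centre line; the grasp point (between the pads) lies 19 mm behind it; z points along the fingers, y is the line along which they close (so a half turn about z gives the same grasp; the last joint's range is limited). The gripper opens to 85 mm and grips with 20 to 120 N. Pads are 22 mm wide; open, the fingers measure 114 mm over their backs; the gripper's body (76 mm by 85 mm) begins 54 mm behind the grasp point. The pads swing forward as they close: fully open they stand 13 mm farther back than shut.
Start: joints at [-1.482, 0.326, -0.193, 1.052, 0, 1.437], TCP at [121.539, -536.42, 231.281] pointing down, gripper open.
Joint ranges: [-2.65, 2.65], [-0.97, 1.79], [-1.3, 1.35], [-1.93, 2.1], [-1.47, 1.37], [-3.14, 3.14]. Speed limits (rad/s): [2.57, 2.57, 3.14, 3.14, 3.14, 3.14].

## Interface

Orientations are given as [roll, pitch, yaw] about the fixed x, y, z axes, in that order (R = Rz(yaw) Ry(pitch) Rx(roll)).
In Python, from bench import bot, solve_ik, imaging gives the robot as it stands. Calls block until the motion is done:
- bot.move_ptp(position, orientation): joint-space move of the TCP to a pose.
- bot.movel(position, rot=None, max_speed=150, threshold=None): straight line of the TCP; rot=None keeps the orientation; max_speed is the mean speed in mm/s. With threshold (N) it stops when the force on the tool has changed by that much, and returns True; else False.
- bot.move_j(angles): joint-space move.
- bot.grip(opening, effort=None): opening from 0.0 (shut) to 1.0 (fully open); effort is the grip in N (None keeps the last); returns when the fingers have stopped.
- bot.dwell(seconds).
- solve_ik(position, orientation): joint angles nearest the present ones, or None.
- bot.get_state(): the state.
- imaging.capture(name): name is "side" or "top"; returns the picture (384x512x3 uint8, blue, green, red); there is no depth.
- imaging.camera_model(name): a dict with "K" (3x3 intrinsics, pixels), "position" and "rotation" of the camera in the world. Camera axes: x right, y up, looking along -z (the intrinsics and any distortion apply to the point x, -y, -z); pixel columns grow to the right and rows downward; lengths in mm; the calibration is good to about 2 mm. A picture is of the moment at which its call begins. camera_model takes no time and is no camera call.
A pose or a line that the arm cannot do raises bot.IKError and nothing moves.
- bot.sign_off(): hands the job in; it is judged then, once.
The state is a dict: "t": time; "qpos": joint angles; "joint_velocities": joint speeds; "effort": joint torques, N m; "tcp_pos": TCP position; "orientation": TCP orientation; "contact_force": force on the tool from outside, world axes, zero at the start; "wrist_torque": the same for the moment, N m; "opening": opening from 0.0 (shut) to 1.0 (fully open); "gripper_force": force on a finger pad.
Only numpy, scipy, OpenCV 4.12 (cv2) and the standard library are available. Lean on these libraries where they do the work, as an engineer would, in place of code of your own. Each camera call takes 0.05 s, during which the arm holds its last target. There are 200 camera calls.

## Working session

There is one attempt and no reset: what is moved stays moved. The work goes in short steps, each a Python script; the robot and the scene stay as the last script left them, time stands still between calls to the robot, and variables do not carry over. Pictures are saved under pics/ and viewed, at most 10 in all, crops included, and the job is handed in when it is done.

```bash
ls; mkdir -p pics; python3 - <<'E'
from bench import bot, imaging
import cv2
for n in("top","side"):
    im=imaging.capture(n); cv2.imwrite(f"pics/{n}0.png",im); m=imaging.camera_model(n); print(n,m)
s=bot.get_state();print(s["t"],s["orientation"])
E
```

```text
pics
top {'K': array([[463.90529142,   0.        , 260.29763805],
       [  0.        , 463.90529142, 194.81699988],
       [  0.        ,   0.        ,   1.        ]]), 'position': array([ 441.36356836,   15.43353028, 1118.84701533]), 'rotation': array([ 0.10227737,  0.01136073, -1.57763422])}
side {'K': array([[428.36655948,   0.        , 249.38227207],
       [  0.        , 428.36655948, 190.96411116],
       [  0.        ,   0.        ,   1.        ]]), 'position': array([ 301.30056374, -520.0565596 ,  600.36877012]), 'rotation': array([ 0.8637088 ,  0.00572491, -0.4101349 ])}
0.1 [-3.14004853e+00 -2.09090116e-04  2.22766703e-01]
```

View pics/top0.png

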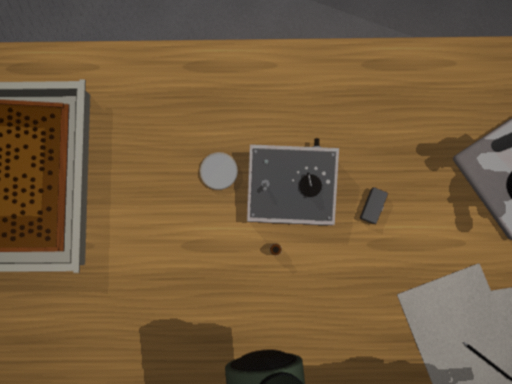

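View pics/side0.png

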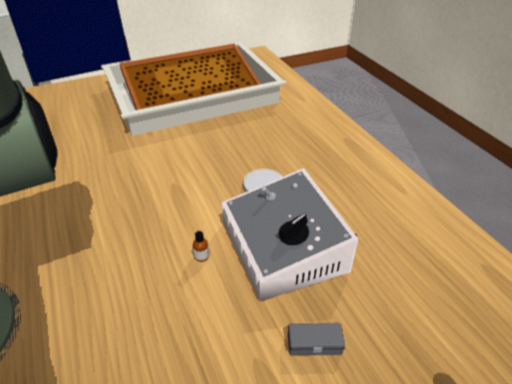

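The top view has the controller case at about (248–338, 146–223). The selector is near (311,185), pointing up to slightly left, and the toggle is near (265,186). The dish is at (218,171), the bottle at (273,249) and the slide box at (374,205). I'll zoom in on both views next.

```bash
cat > h.py <<'E'
import numpy as np, cv2
from scipy.spatial.transform import Rotation as Ro
from bench import bot, solve_ik, imaging
def ray(n,uv):
    m=imaging.camera_model(n); K=m["K"]; d=np.linalg.inv(K)@[uv[0],uv[1],1]
    R=Ro.from_euler("xyz",m["rotation"]).as_matrix()
    return np.array(m["position"]), R@[d[0],-d[1],-d[2]]
def onplane(n,uv,p,nrm=(0,0,1)):
    c,d=ray(n,uv); nrm=np.array(nrm); return c+d*((np.array(p)-c)@nrm)/(d@nrm)
def proj(n,P):
    m=imaging.camera_model(n); R=Ro.from_euler("xyz",m["rotation"]).as_matrix()
    q=R.T@(np.array(P)-m["position"]); q=m["K"]@[q[0],-q[1],-q[2]]; return q[:2]/q[2]
E
python3 - <<'E'
from h import *
t=cv2.imread("pics/top0.png"); s=cv2.imread("pics/side0.png")
a=cv2.resize(t[135:235,240:345],None,fx=5.7,fy=5.7,interpolation=cv2.INTER_CUBIC)
b=cv2.resize(s[160:310,215:365],None,fx=4,fy=4,interpolation=cv2.INTER_CUBIC)
cv2.imwrite("pics/t1.png",a);cv2.imwrite("pics/s1.png",b)
# white case in top view
hsv=cv2.cvtColor(t,cv2.COLOR_BGR2HSV)
g=((hsv[...,1]<45)&(hsv[...,2]>50)&(hsv[...,2]<130)).astype(np.uint8)
g[:135]=0;g[235:]=0;g[:,:240]=0;g[:,345:]=0
g=cv2.morphologyEx(g,cv2.MORPH_OPEN,np.ones((3,3)))
n,l,st,ce=cv2.connectedComponentsWithStats(g); i=1+st[1:,4].argmax(); print(st[i],ce[i])
c=max(cv2.findContours((l==i).astype(np.uint8),0,2)[0],key=cv2.contourArea)
h=cv2.convexHull(c); q=cv2.approxPolyDP(h,4,True)[:,0]; print(q.tolist())
E
```

```text
[ 250  148   86   73 5401] [290.77485651 183.91631179]
[[252, 149], [335, 151], [332, 219], [250, 217]]
```

View pics/t1.png

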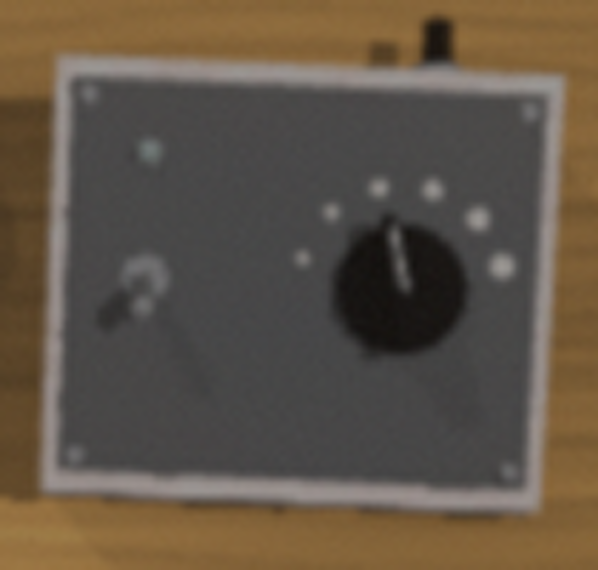

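View pics/s1.png

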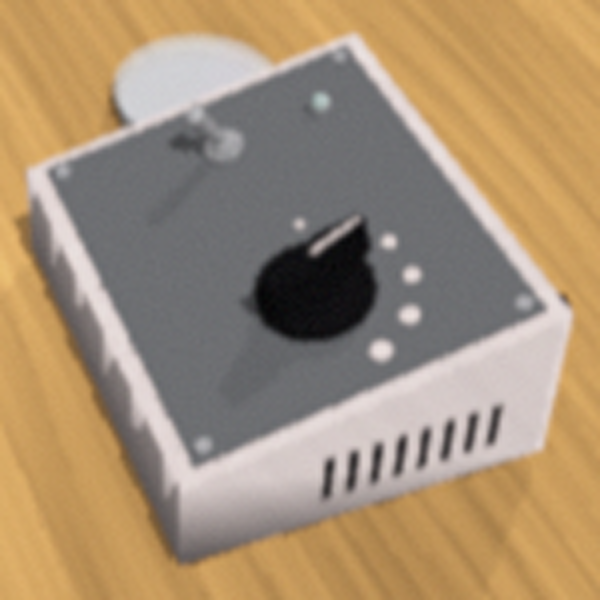

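The top crop shows the pointer aimed at the third dot. The toggle tip, at about (265,188) in the full image, leans to the front, so it is off. The side crop agrees. That means two clicks clockwise. Next I'll get the case pose from the panel corners and check it against the dots.

```bash
cat >> h.py <<'E'
def panel(cx,cy,yaw):
    return Ro.from_euler("xyz",[0,-0.203,yaw]).as_matrix(), np.array([cx,cy,75.5])
E
python3 - <<'E'
from h import *
q=np.array([[252,149],[335,151],[332,219],[250,217]],float)
q+=np.array([[-.5,-.5],[.5,-.5],[.5,.5],[-.5,.5]])
P=[onplane("top",q[i],[0,0,z]) for i,z in enumerate([92,92,59,59])]
P=np.array(P); C=P.mean(0); f=(P[0]+P[1]-P[2]-P[3])[:2]; l=(P[0]+P[3]-P[1]-P[2])[:2]
y1=np.arctan2(f[1],f[0]); y2=np.arctan2(-l[0],l[1]); print("corners",C,y1,y2,np.linalg.norm(f)/2,np.linalg.norm(l)/2)
yaw=(y1+y2)/2
top=np.array([[302,258],[332,212],[379,188],[432,190],[478,219],[502,266]])/5.7+[240-.4,135-.4]
side=np.array([[300,224],[389,241],[411,274],[410,315],[381,350]])/4+[215-.4,160-.4]
a=np.radians([75,45,15,-15,-45,-75]); loc=np.c_[41*np.cos(a),41*np.sin(a)-40]
for n,px,lo in(("top",top,loc),("side",side,loc[[0,2,3,4,5]])):
  for it in range(3):
    y0=yaw if it==0 else y0
    R,c=panel(*(C[:2] if it==0 else cc),y0)
    W=np.array([onplane(n,u,c,R[:,2]) for u in px]); L=(W-c)@R
    # rigid 2D fit
    A=lo-lo.mean(0);B=L[:,:2]-L[:,:2].mean(0)
    th=np.arctan2((A[:,0]*B[:,1]-A[:,1]*B[:,0]).sum(),(A*B).sum())
    y0=y0+th; R,c=panel(c[0],c[1],y0); L=(W-c)@R
    cc=(c+R@np.r_[(L[:,:2]-lo).mean(0),0])[:2]
  print(n,cc,y0,(L[:,:2]-lo-(L[:,:2]-lo).mean(0)).std(0))
for n,u,z in(("top",(218.5,171),16),("top",(276,249),62),("top",(374,205),30),("side",(200,237),62)): print(n,onplane(n,u,[0,0,z])[:2])
E
```

```text
corners [571.93755367 -45.82675006  75.5       ] -0.03845162147929449 -0.03242959644749909 153.3525684988581 188.97052604397985
top [571.4816558  -45.88820421] -0.05114394631724655 [0.127422   0.17380215]
side [570.13162773 -46.57995708] -0.051342374948702835 [0.11496386 0.27485791]
top [613.03168505 127.3260457 ]
top [426.41796654  -7.98309581]
top [ 527.03819737 -239.74995129]
side [423.42657064 -18.40891629]
```

```bash
cat >> h.py <<'E'
RP,CP=panel(570.9,-46.1,-0.044)
def pose(x,y,h,yaw):  # TCP in panel frame, tool square to panel
    R=RP@Ro.from_euler("xyz",[np.pi,0,yaw]).as_matrix()
    return (CP+RP@[x,y,h]).tolist(), Ro.from_matrix(R).as_euler("xyz").tolist()
def snap(tag):
    t=imaging.capture("top")[125:245,230:355]; s=imaging.capture("side")[150:315,205:375]
    cv2.imwrite(f"pics/{tag}.png",np.hstack([cv2.resize(t,(400,384),interpolation=2),cv2.resize(s,(396,384),interpolation=2)]))
E
python3 - <<'E'
from h import *
bot.grip(0.0)
p,o=pose(-43,62,90,np.pi); bot.move_ptp(p,o)
bot.movel(pose(-43,62,16,np.pi)[0])
print(bot.get_state()["t"],bot.get_state()["contact_force"])
r=bot.movel(pose(-10.5,62,16,np.pi)[0],max_speed=30,threshold=20)
s=bot.get_state();print(r,s["t"],s["contact_force"],(np.array(s["tcp_pos"])-CP)@RP)
bot.movel(pose(-40,62,16,np.pi)[0],max_speed=80)
bot.movel(pose(-40,62,70,np.pi)[0])
# next: above selector, left of the wing
phi=np.radians(15)
c=lambda r,d,f:(r*np.cos(f)-d*np.sin(f), -40+r*np.sin(f)+d*np.cos(f))
p,o=pose(*c(26,30,phi),70,phi+np.pi/2); bot.move_ptp(p,o)
s=bot.get_state();print(s["t"],s["contact_force"],s["qpos"]); snap("a")
E
```

```text
3.9333 [-0.02591937  0.1927919  -0.65388748]
False 5.1667 [ 0.33011726 -0.40902252 -0.62882869] [-10.23715839  61.94768264  16.06689557]
7.2917 [ 0.39316769  0.00584821 -0.4112358 ] [-0.23640051  0.30773049 -0.47992678  0.58560739  0.03868736  1.11944636]
```

View pics/a.png

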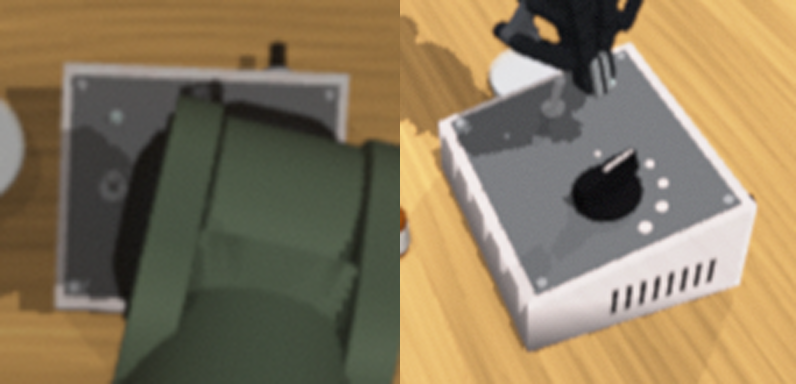

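The side view shows the lever tip at (556,92), now behind its foot, where before it leaned to the front-left. I'll check that by projection, then push the first click.

```bash
cat >> h.py <<'E'
def wp(phi,d=16.5,h=13,r=26):  # phi in degrees, left of up-slope
    f=np.radians(phi)
    return pose(r*np.cos(f)-d*np.sin(f), -40+r*np.sin(f)+d*np.cos(f), h, f+np.pi/2)
def go(phi,d=16.5,h=13,v=30,thr=None):
    p,o=wp(phi,d,h); r=bot.movel(p,o,max_speed=v,threshold=thr)
    s=bot.get_state(); print(phi,d,r,round(s["t"],2),np.round(RP.T@s["contact_force"],1)); return r
E
python3 - <<'E'
from h import *
for a in(-.42,.42): print([proj(n,CP+RP@[30*np.sin(a),62,4+30*np.cos(a)]) for n in("top","side")], proj("side",CP+RP@[0,62,4]))
go(15,30,13,100); go(15,18,13,40,12)
for f in (11,7,3,0,-3,-5):
    if go(f,16.5,13,25,15): break
go(-5,28,13,60)
snap("b")
E
```

```text
[array([264.63104176, 190.39701511]), array([261.4560038 , 186.48237156])] [270.03389829 194.35411277]
[array([265.02138388, 179.31038605]), array([273.72619202, 181.30715592])] [270.03389829 194.35411277]
15 30 False 8.11 [0.7 0.1 1.5]
15 18 False 8.56 [ 0.  -0.1  0.2]
11 16.5 False 8.85 [ 0.3 -0.1 -0.2]
7 16.5 False 9.1 [-0.2  1.7  0.4]
3 16.5 False 9.35 [-0.6  4.5  1.6]
0 16.5 False 9.6 [-0.6  4.4  1.6]
-3 16.5 False 9.85 [-1.1  3.8  0.9]
-5 16.5 False 10.1 [ 0.6 -0.3 -0.2]
-5 28 False 10.44 [ 0.5 -0.9  0.3]
```

View pics/b.png

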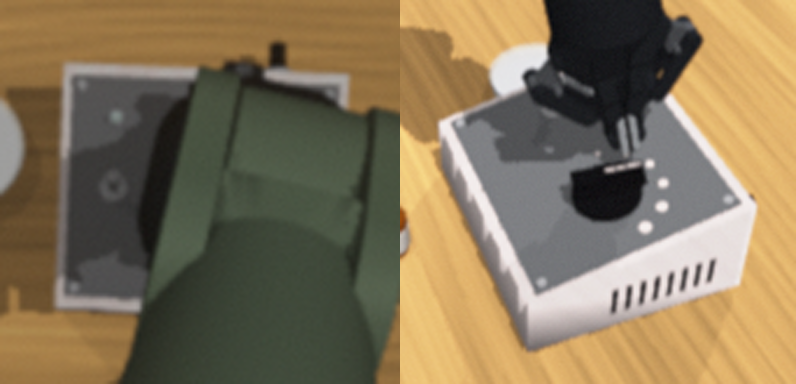

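The white pointer line at (605–642, 167) has turned clockwise by one click, and the force dropped at the snap. Now the second click, the same way.

```bash
python3 - <<'E'
from h import *
go(-15,28,13,60); go(-15,19,13,40,12)
for f in (-19,-23,-27,-30,-33,-35,-37):
    if go(f,16.5,13,25,15): break
    F=abs((RP.T@bot.get_state()["contact_force"])[1])
    if f<=-33 and F<1.2: break
go(f,30,13,60); go(f,30,80,120)
p,o=pose(-150,100,200,np.pi/2); bot.move_ptp(p,o); bot.move_j([-1.3, 0.326, -0.193, 1.052, 0, 1.437])
snap("c"); print(bot.get_state()["t"])
E
```

```text
-15 28 False 10.87 [-0.3  0.3  0.1]
-15 19 False 11.24 [-0.4  0.1 -0.6]
-19 16.5 False 11.57 [-0.6  0.7 -0.4]
-23 16.5 False 11.82 [-0.3  1.   0.1]
-27 16.5 False 12.07 [0.9 3.2 0.2]
-30 16.5 False 12.32 [0.5 4.4 0. ]
-33 16.5 False 12.57 [ 1.9  4.2 -0.5]
-35 16.5 False 12.82 [-0.   1.8  0.3]
-37 16.5 False 13.07 [ 1.5 -0.1  0.3]
-37 30 False 13.45 [ 0.1 -0.2 -0.5]
-37 30 False 14.16 [ 0.6 -0.5 -0.4]
17.4
```

View pics/c.png

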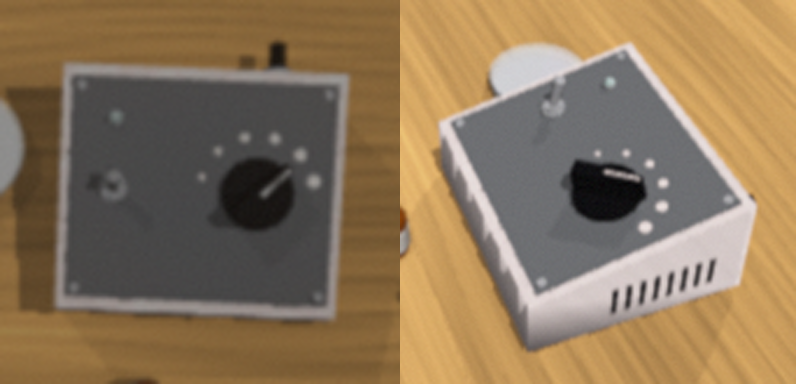

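In the top view the pointer line runs from (262,197) to (290,170), aimed at the fifth dot at (300,155). In the side view the lever tip is at about (559,80), which is near (273,184) in full-image pixels and matches the predicted ON position of (274,181).

```bash
python3 -c "
from bench import bot
print(bot.sign_off())"
```

```text
the job is handed in; nothing more can be done
None
```

The toggle was flicked on first, then the selector was pushed two clicks from the third dot to the fifth, never reaching the sixth; the job was handed in at about 17.4 s with the arm clear (no verdict was returned).

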